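Weigh a gas cartridge and press it home in the full or spent holder

TASK

Find out whether the steel gas cartridge is full or spent: stand it in the pan of the lever balance, let go of it and wait for the beam to settle; pan low means full, pan high means spent. Then press it fully home, until its cup bottoms, in the square holder if it is full or in the round holder if it is spent, and leave it standing there. Be gentle with the balance, press firmly but without forcing the holder, and do not disturb the sugar jar, the cup or the coffee leveller.

Things in the scene. Friction and masses are not known exactly. Their poses are not given: they have to be found in the camera images.
- cartridge: Plain steel gas cartridge, standing upright on the worktop: cylinder 30 mm in diameter, straight from the foot to 84 mm, then a shoulder and a 14 mm neck, 106 mm tall in all. Weight unknown, 125 to 375 g. Origin: centre of its flat foot; z up along its axis.
- balance: Lever balance, fixed to the worktop: dark base 85 x 170 x 14 mm, two posts carrying the beam's axle 70 mm above the worktop. Origin: centre of the base's underside; the beam runs along its y axis, pan on the -y arm, steel counterweight on the +y arm. An upright needle 126 mm above the worktop at its tip shows the tilt before a small plate. It is delicate: more than 15 N on it by anything spoils it.
- pan (a point): Centre of the pan's inner floor, on the beam 100 mm from the axle (about 78 mm above the worktop with the beam level, about 86 mm when empty). The pan is a round cup of 35 mm inner and 43 mm outer diameter with a 14 mm high inner wall; it tilts with the beam.
- beam (a joint): Tilt of the balance beam in rad: 0 level, positive = pan down, negative = pan up; stops at -0.08 and +0.08 (carrying the cartridge along, so that it leans by as much). The empty pan stands fully up. A cartridge of 250 g brings it level; heavier (full) ends positive, lighter (spent) negative. It settles within about 1 s of letting go.
- square_holder: Holder for full cartridges, fixed: grey square block 66 x 66 x 50 mm with an upright round bore of 36 mm diameter through its centre. Origin: centre of its underside. In the bore sits a stiff rubber-faced cup (a disc) that the cartridge pushes down; how high the cup is set differs from time to time by up to 9 mm either way and is not measured: its top starts 19 to 43 mm above the worktop.
- round_holder: Holder for spent cartridges, fixed: grey round block 68 mm in diameter, 50 mm high, with the same 36 mm bore and stiff cup, set to its own unmeasured height. Origin: centre of its underside.
- square_cup (a joint): How far the square holder's cup has been pressed down, m: 0 top, 0.016 bottomed (home). Starts between 0 and 0.006. It resists with about 7 N of friction, stays where it is left, and at the bottom meets its stop. The whole cup stands on a springy pad (8 N/mm), so past home the force rises by 8 N for every mm pressed. Home is beyond 0.0145. Pressing the holder with more than 25 N is too much.
- round_cup (a joint): The same for the round holder's cup.
- sugar_jar: Bystander: glass sugar jar with steel pourer, 68 mm in diameter, 136 mm tall, loose. Origin: centre of its underside.
- espresso_cup_a: Bystander: striped espresso cup, 60 x 84 x 49 mm with its handle, loose. Origin: centre of its underside.
- leveller: Bystander: coffee leveller, a black collar on a steel disc, 63 mm in diameter, 36 mm high, loose. Origin: centre of its underside.
There are look-alikes about, which are no part of the job. Several things look just like the cartridge: the one meant starts nearest to the robot's base.

How it is judged:
On the way:
1. the cartridge stands in the balance pan, let go, with the beam settled (horizontal distance between cartridge and pan below 0.01 m and contact force between cartridge and balance above 0.6 N and contact force between cartridge and the fingers below 0.1 N and angle between cartridge's own z axis and vertical below 0.25 rad and velocity of joint beam between -0.05 and 0.05 rad/s), for 0.3 s.
At the end, for the whole second after the job is handed in: The cartridge stands released, still and upright in the right holder (square if over 250 g, round if under; either within 6 %), within 6 mm of its axis, foot less than 32 mm above the worktop, that holder's cup pressed beyond 14.5 mm of 16 mm (((contact force between cartridge and square_holder between 2.3 and 9 N and value of joint square_cup above 0.0145 m and horizontal distance between cartridge and square_holder below 0.006 m and z of cartridge in the frame of square_holder below 0.032 m) or (contact force between cartridge and round_holder between 0.6 and 2.6 N and value of joint round_cup above 0.0145 m and horizontal distance between cartridge and round_holder below 0.006 m and z of cartridge in the frame of round_holder below 0.032 m)) and angle between cartridge's own z axis and vertical below 0.2 rad and linear speed of cartridge below 0.02 m/s and contact force between cartridge and the fingers below 0.1 N); the robot touches nothing.
It fails at once if the balance is loaded with more than 15 N (contact force between balance and anything else above 15 N).
It fails at once if a holder is pressed with more than 25 N (contact force between any of square_holder, round_holder and anything else above 25 N).
It fails at once if a bystander is moved by more than 20 mm (distance of any of sugar_jar, espresso_cup_a, leveller from where it was at the start of the episode above 0.02 m).
It also fails if it takes over 48 s, if anything falls off the work surface, if the arm or the gripper's body presses on something with over 40 N, if the wrist force passes 120 N, or if a joint passes its speed limit or range.

ROBOT

A 6-joint arm with a two-finger parallel gripper is mounted at the origin on a cart in front of the work surface, level with it; the furniture and walls round the work are solid. World frame = base frame: x ahead of the robot, y to its left, z up, the work surface at z = 0. Lengths are in m, angles in rad, forces in N, time in s.
With the tool pointing down it reaches from about 0.375 to 0.975 m from the base axis. Payload 3.8 kg.
Tool frame: the origin (TCP) lies at the very end of the fingers, on their centre line; the grasp point (between the pads) lies behind it (r.grip_point_offset is the z of the grasp point in the tool frame, in m); z points along the fingers, x is the direction in which the jaws open and shut, and the axes are right-handed (so a half turn about z gives the same grasp; the last joint's range is limited). The gripper opens to 88 mm and grips with 3 to 60 N. Pads are 18 mm wide; open, the fingers measure 123 mm over their backs; the gripper's body (75 mm by 187 mm) begins 45 mm behind the grasp point.
Start: joints at [-1.142, 0.264, 1.604, -0, 1.274, -0.037], TCP at [0.303, -0.603, 0.239] pointing down, gripper open.
Joint ranges: [-2.63, 2.63], [-0.94, 2.18], [0.31, 2.57], [-1.31, 4.45], [0, 2.66], [-2.55, 2.55]. Speed limits (rad/s): [2.57, 2.57, 3.14, 3.14, 3.14, 3.14].

INTERFACE

Orientations are given as [roll, pitch, yaw] about the fixed x, y, z axes, in that order (R = Rz(yaw) Ry(pitch) Rx(roll)).
In Python, from bench import r gives the robot as it stands.
- The arm moves only by the tool send_rows, never from a script. Its argument "commands" is text: rows parted by semicolons, each of 7 numbers parted by spaces: the opening, from -1 (shut) to 1 (fully open), so that 0 is half open, then the shift along the tool's x, y, z in cm, then the turn, a rotation vector about the tool's x, y, z in degrees. A call has 1 to 5 rows; each row shifts and turns the commanded pose from where the row before left it, along the tool's axes as they then stand; what a row does not reach is not made up. A row lasts 1/8 s, in which the tool goes at most 62.5 mm and 10.7 degrees, less where a joint would pass 70% of its speed; a pose out of reach is approached as far as the arm can. A call is refused whole if a number of a shift passes 6.25 or a number of a turn 10.7, either way. A call with a gripper value outside its range is refused whole. The fingers move at their own pace and stop on an object; "newtons" is the grip in N (left out, the last holds). Time passes only in rows, so rows that do not move let the fingers close. It gives the time, the measured TCP pose, the force and the opening at its end, in the units of the state.
- r.get_state(): the state, without advancing time (a new reading comes with each control period).
- r.grab_frame(name): name is "side" or "top" or "wrist"; returns a dict with "img" (420x560x3 uint8, red, green, blue), "range_z" (420x560 float32, m along the optical axis (not along the pixel's ray), 0 where there is no reading), "camera_matrix" (3x3 intrinsics, pixels), "view" (4x4, takes a point from world to camera coordinates). Camera axes: x right, y down, z forward; pixel columns grow to the right and rows downward; lengths in m; the calibration is good to about 2 mm. A picture is of the moment at which its call begins.
- r.job_done(): hands the job in, once; it reports no verdict.
The state is a dict: "time": time; "qpos": joint angles; "qvel": joint speeds; "joint_efforts": joint torques, N m; "ee_pos": TCP position; "tcp_rot": TCP orientation; "contact_force": force on the tool from outside, world axes, zero at the start; "torque": the same for the moment, N m; "opening": finger opening in m.
Only numpy, scipy, OpenCV 4.12 (cv2) and the standard library are available. Lean on these libraries where they do the work, as an engineer would, in place of code of your own. Each camera call takes 0.05 s, during which the arm holds its last target.

## Working session

There is one attempt and no reset: what is moved stays moved. The work goes in short steps, Python scripts to look and compute and a tool call to move; the robot and the scene stay as the last step left them, time stands still between calls to the robot, and variables do not carry over. Pictures are saved under pics/ and viewed, and the job is handed in when it is done.

Besides the shell and the picture viewer there is one more tool, called as a command line: name --argument value ..., lists and objects as JSON in quotes. send_rows: Moves the arm, as the interface text tells. Its arguments: {"type":"object","properties":{"commands":{"type":"string"},"newtons":{"type":"number"}},"required":["commands"]}

```bash
mkdir -p pics; ls; cat > h.py <<'E'
import numpy as np,cv2
from bench import r
def snap(n,name,crop=None,s=1):
    f=r.grab_frame(n); im=f["img"][:,:,::-1].copy()
    np.savez(f"pics/{name}.npz",**f)
    if crop: im=im[crop[1]:crop[3],crop[0]:crop[2]]
    if s!=1: im=cv2.resize(im,None,fx=s,fy=s,interpolation=cv2.INTER_CUBIC)
    cv2.imwrite(f"pics/{name}.png",im); return f
def cloud(f):
    K=f["camera_matrix"];z=f["range_z"].astype(float);v,u=np.indices(z.shape)
    p=np.stack([(u-K[0,2])/K[0,0]*z,(v-K[1,2])/K[1,1]*z,z],-1)
    T=np.linalg.inv(f["view"]); w=p@T[:3,:3].T+T[:3,3]; w[z==0]=np.nan; return w
E
python3 - <<'E'
from h import *
s=r.get_state();print(s, r.grip_point_offset)
for n in("top","side","wrist"): f=snap(n,n+"0"); print(n,np.linalg.inv(f["view"])[:3,3])
E
```

```text
pics
{'time': 0.0, 'qpos': array([-1.14190853e+00,  2.64722437e-01,  1.60533174e+00, -1.04417739e-05,
        1.27371437e+00, -3.68996769e-02]), 'qvel': array([ 0.00126075,  0.00118324,  0.00158696, -0.00080668,  0.00038423,
       -0.00103687]), 'joint_efforts': array([-8.49991666e-04, -5.02115965e+01, -3.56876385e+01,  7.26491050e-02,
        2.91824620e-02, -1.69862378e-04]), 'ee_pos': array([ 0.30286568, -0.60245858,  0.23743153]), 'tcp_rot': array([-3.14152235e+00,  2.17478050e-03, -1.10500571e+00]), 'contact_force': array([0.27208388, 0.2667705 , 0.45754906]), 'torque': array([ 0.04421059, -0.00851723, -0.02027628]), 'opening': 0.08805038443147228} -0.0187
top [ 0.45158583 -0.06354012  1.20746764]
side [-0.13376783 -1.02473279  0.57111432]
wrist [ 0.37075651 -0.56948272  0.38341148]
```

View pics/top0.png

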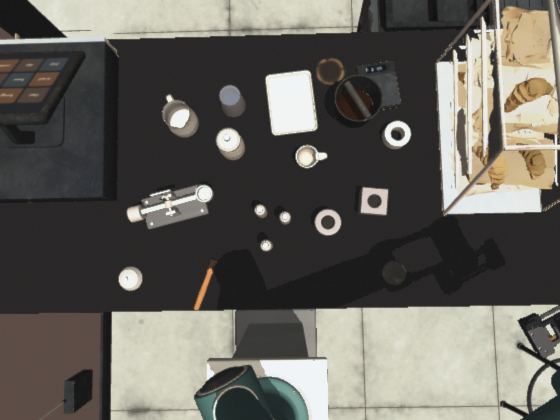

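View pics/side0.png

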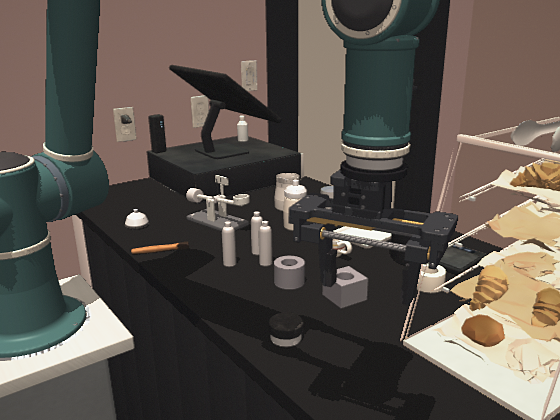

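View pics/wrist0.png

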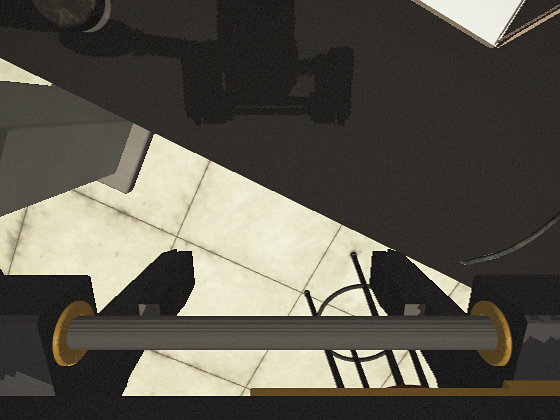

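The top picture shows three cartridges at (260,211), (285,217) and (265,244). The balance is at (170,207) with its pan at (204,193), the round holder is at (328,221) and the square holder at (374,201). The jar is at (230,143), the cup at (308,156) and the leveller at about (394,272). Next I'll measure them.

```bash
python3 - <<'E'
from h import *
f=dict(np.load("pics/top0.npz")); w=cloud(f)
print(f["camera_matrix"][0,0])
def reg(name,u,v,h,zlo,zhi):
    p=w[v-h:v+h+1,u-h:u+h+1].reshape(-1,3); p=p[(p[:,2]>zlo)&(p[:,2]<zhi)]
    print(name,len(p),p.mean(0).round(4),((p.min(0)+p.max(0))/2).round(4),p.min(0).round(3),p.max(0).round(3))
for n,u,v in(("A",260,211),("B",285,217),("C",265,244)):
    reg(n+" neck",u,v,10,.097,.12); reg(n+" body",u,v,12,.06,.12)
    print(np.hypot(*w[v,u,:2]))
reg("round",328,221,18,.045,.056);reg("square",374,201,20,.045,.056)
reg("pan",204,193,14,.08,.12)
reg("base",170,207,50,.010,.020)
reg("jar",230,143,18,.05,.15);reg("cup",308,156,18,.03,.06);reg("lev",394,272,14,.02,.05)
# rect fits
v,u=np.indices(w.shape[:2])
m=(np.abs(v-207)<40)&(np.abs(u-170)<55)&(w[...,2]>.009)&(w[...,2]<.021)
print("baserect",cv2.minAreaRect(w[m][:,:2].astype(np.float32)*1000))
m=(np.abs(v-201)<20)&(np.abs(u-374)<20)&(w[...,2]>.042)&(w[...,2]<.06)
print("sqrect",cv2.minAreaRect(w[m][:,:2].astype(np.float32)*1000))
m=(np.abs(v-221)<20)&(np.abs(u-328)<20)&(w[...,2]>.042)&(w[...,2]<.06)
print("round",cv2.minEnclosingCircle(w[m][:,:2].astype(np.float32)*1000), np.nanmedian(w[m][:,2]))
m=(np.abs(v-193)<14)&(np.abs(u-204)<14)&(w[...,2]>.09)&(w[...,2]<.12)
print("pan",cv2.minEnclosingCircle(w[m][:,:2].astype(np.float32)*1000))
print("table",np.nanmedian(w[290:300,130:180,2]))
print("balance heights"); print((w[180:225:3,125:215:6,2]*1000).round(0))
im=cv2.imread("pics/top0.png");cv2.imwrite("pics/crop0.png",cv2.resize(im[165:285,110:410],None,fx=2.6,fy=2.6,interpolation=cv2.INTER_CUBIC))
im=cv2.imread("pics/side0.png");cv2.imwrite("pics/crops0.png",cv2.resize(im[160:330,170:390],None,fx=3.4,fy=3.4,interpolation=cv2.INTER_CUBIC))
E
```

```text
446.6695138312298
A neck 26 [0.5382 0.0067 0.1042] [0.5383 0.0068 0.1035] [0.532 0.002 0.098] [0.544 0.012 0.109]
A body 114 [0.5374 0.0055 0.0918] [0.5379 0.0067 0.0848] [ 0.525 -0.007  0.061] [0.551 0.021 0.109]
0.5346061776986245
B neck 28 [ 0.5203 -0.0558  0.104 ] [ 0.5212 -0.0549  0.1037] [ 0.514 -0.062  0.097] [ 0.529 -0.047  0.11 ]
B body 111 [ 0.5192 -0.0564  0.093 ] [ 0.5202 -0.0561  0.0866] [ 0.506 -0.07   0.063] [ 0.535 -0.042  0.11 ]
0.5214939521604058
C neck 26 [ 0.4503 -0.0069  0.1043] [ 0.4502 -0.0055  0.1031] [ 0.443 -0.012  0.097] [0.458 0.001 0.109]
C body 111 [ 0.4499 -0.008   0.0933] [ 0.449  -0.0071  0.0891] [ 0.435 -0.021  0.069] [0.463 0.007 0.109]
0.45272336565679894
round 365 [ 0.507  -0.1669  0.0492] [ 0.5081 -0.1668  0.0501] [ 0.476 -0.199  0.045] [ 0.541 -0.134  0.055]
square 493 [ 0.5597 -0.2888  0.0493] [ 0.5603 -0.2886  0.0505] [ 0.525 -0.324  0.045] [ 0.596 -0.254  0.056]
pan 250 [0.5825 0.1468 0.0901] [0.5825 0.1521 0.092 ] [0.561 0.124 0.081] [0.604 0.181 0.104]
base 1232 [0.5541 0.2418 0.0136] [0.5593 0.2407 0.0149] [0.501 0.152 0.01 ] [0.618 0.329 
[... 1222 characters left out ...]
.   5.  13.  14.  70.  39.  15.  77.  nan  98.  84.
  101.]
 [  0.  -4.   0.  15.   8.  15.  14.  78.  75.  75.  75.   9.  12.  95.
    0.]
 [ -0.  -3.   1.  16.  18.  13.  72.  78.  75.  11.  14.  15.  12.  16.
    1.]
 [ -1.  71.  76.  13.  10.  72.  72.  77.  14.  15.  11.  10.   8.  13.
   -0.]
 [  2.  79.  78.  65.  70.  65.  16.  15.  75.  15.  12.  16.  14.  15.
   -2.]
 [ -1.  79.  84.  66.  13.  14.  12.  77.  71.  31.  12.  19.  15.   7.
   -0.]
 [ -4.  79.  79.  58.  12.  15.  15.  13.  19.  15.  16.  15.   9.   3.
    4.]
 [ -3.  76.  73.  62.  11.  14.  12.  15.  12.   9.  17.   1.  -1.  -1.
   -3.]
 [  3.   1.  -1.  -4.  12.  15.   8.  10.  14.  -3.   2.  -1.   2.  -0.
   -2.]]
```

View pics/crop0.png

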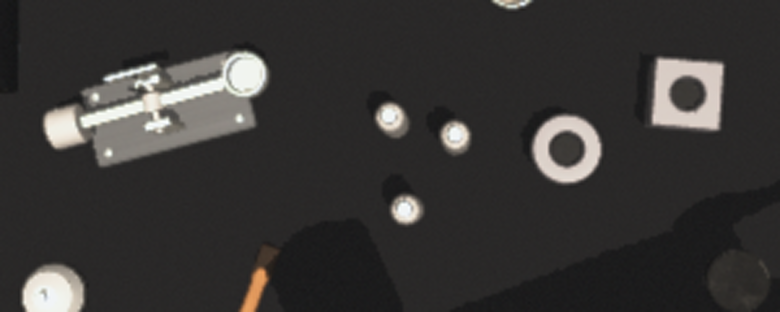

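View pics/crops0.png

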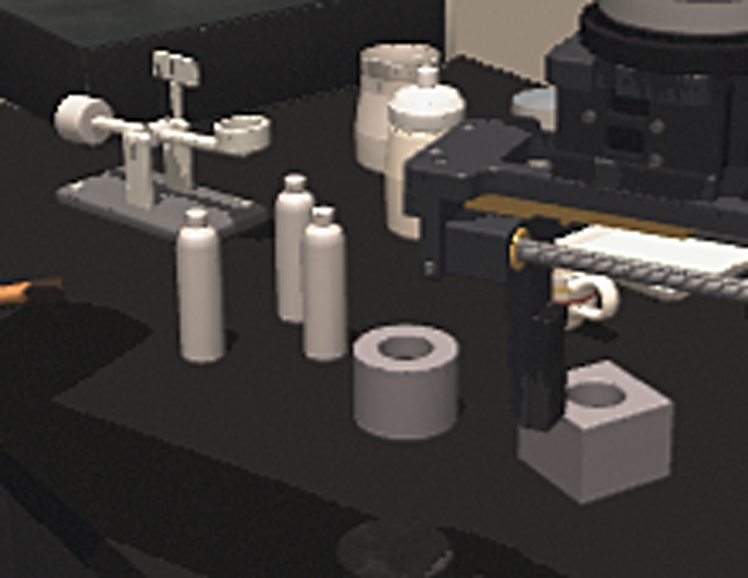

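The three candidates are A (260,211), 0.54 m from the base; B (285,217), 0.52 m; and C (265,244), 0.45 m. C is nearest to the base, and the enlarged crop shows it standing alone and nearest to the robot. I measure it at (0.450,-0.007) with its top at 0.105 m, which agrees with the given 106 mm. First I'll square up the yaw.

send_rows --commands "1 0 0 0 0 0 9; 1 0 0 0 0 0 9; 1 0 0 0 0 0 8.7; 1 0 0 0 0 0 0" --newtons 40

```text
time: 0.65
ee_pos: [0.303, -0.6029, 0.2382]
tcp_rot: [3.141, 0.001, -1.569]
contact_force: [0.3, 0.3, 0.4]
opening: 0.0887
```

send_rows --commands "1 -5.9 -1.4 0 0 0 0; 1 -5.9 -1.4 0 0 0 0; 1 -5.9 -1.4 0 0 0 0; 1 -5.9 -1.4 0 0 0 0; 1 -5.9 -1.4 0 0 0 0"

```text
time: 1.27
ee_pos: [0.3733, -0.3062, 0.2387]
tcp_rot: [-3.141, -0.0, -1.568]
contact_force: [0.2, 0.8, 1.1]
opening: 0.0881
```

send_rows --commands "1 -5.9 -1.4 0 0 0 0; 1 -5.9 -1.4 0 0 0 0; 1 -5.9 -1.4 0 0 0 0; 1 -5.9 -1.4 0 0 0 0; 1 -5.9 -1.4 0 0 0 0"

```text
time: 1.9
ee_pos: [0.4434, -0.0112, 0.239]
tcp_rot: [-3.14, -0.0, -1.568]
contact_force: [1.6, -0.4, -0.1]
opening: 0.0877
```

send_rows --commands "1 0 0 0 0 0 0; 1 0 0 0 0 0 0; 1 0 0 0 0 0 0"

```text
time: 2.28
ee_pos: [0.443, -0.0144, 0.2386]
tcp_rot: [3.141, -0.0, -1.572]
contact_force: [0.5, -0.1, -0.2]
opening: 0.0885
```

```bash
python3 - <<'E'
from h import *
f=snap("wrist","w1"); w=cloud(f)
s=snap("side","s1")
for (n,f) in (("wrist",f),("side",s)):
    w=cloud(f).reshape(-1,3)
    m=(np.hypot(w[:,0]-.45,w[:,1]+.006)<.03)&(w[:,2]>.098)&(w[:,2]<.115)
    p=w[m];print(n,len(p)); 
    if len(p):print(p.mean(0),p.min(0),p.max(0))
    m=(np.hypot(w[:,0]-.45,w[:,1]+.006)<.03)&(w[:,2]>.02)&(w[:,2]<.08);p=w[m]
    print(len(p))
    if len(p)>20:
        from scipy.optimize import least_squares
        q=least_squares(lambda c:np.hypot(p[:,0]-c[0],p[:,1]-c[1])-.015,[.45,-.007],loss="soft_l1",f_scale=.002);print("fit",q.x)
E
```

```text
wrist 208
[ 0.45236656 -0.0079031   0.105325  ] [ 0.44526464 -0.01412606  0.09821511] [ 0.45874677 -0.00161329  0.10715024]
236
fit [ 0.45118699 -0.00768987]
side 28
[ 0.45117894 -0.01092223  0.10350072] [ 0.4450594  -0.01593668  0.09821118] [ 0.45851713 -0.00146305  0.10673972]
295
fit [ 0.45216135 -0.00771985]
```

View pics/w1.png

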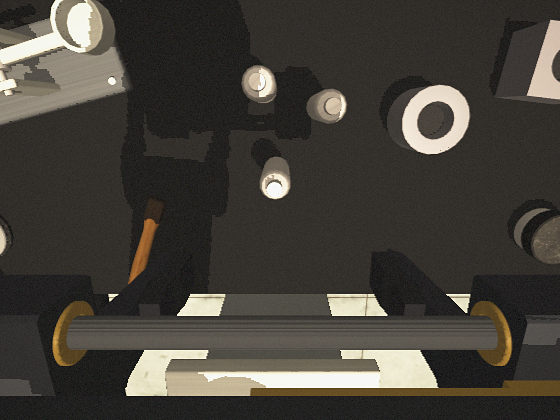

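The wrist view shows C at (275,180). The wrist, side and top cameras all agree on (0.4515,-0.0077). I'll align above it and then descend.

send_rows --commands "1 -0.67 -0.85 0 0 0 0; 1 0 0 5 0 0 0; 1 0 0 5 0 0 0; 1 0 0 5 0 0 0; 1 0 0 2 0 0 0"

```text
time: 3.0
ee_pos: [0.4496, -0.0065, 0.0654]
tcp_rot: [3.136, 0.001, -1.572]
contact_force: [-0.2, 0.3, 0.3]
opening: 0.0883
```

send_rows --commands "1 0 0 0 0 0 0; 1 0 0 0 0 0 0; 1 0 0 0 0 0 0"

```text
time: 3.38
ee_pos: [0.4534, -0.0066, 0.0703]
tcp_rot: [-3.138, -0.0, -1.571]
contact_force: [0.3, 0.5, 0.4]
opening: 0.0883
```

send_rows --commands "1 0.1 0.1 1.5 0 0 0; 1 0 0 0 0 0 0; 1 0 0 0 0 0 0"

```text
time: 3.75
ee_pos: [0.4505, -0.0074, 0.0534]
tcp_rot: [3.141, 0.0, -1.571]
contact_force: [-0.2, -0.4, 0.8]
opening: 0.0882
```

send_rows --commands "-1 0 0 0 0 0 0; -1 0 0 0 0 0 0; -1 0 0 0 0 0 0; -1 0 0 0 0 0 0; -1 0 0 0 0 0 0" --newtons 45

```text
time: 4.38
ee_pos: [0.4508, -0.0074, 0.0537]
tcp_rot: [-3.142, 0.0, -1.571]
contact_force: [0.2, 0.7, 0.9]
opening: 0.0399
```

send_rows --commands "-1 0 0 0 0 0 0; -1 0 0 0 0 0 0; -1 0 0 0 0 0 0"

```text
time: 4.75
ee_pos: [0.4508, -0.0075, 0.0537]
tcp_rot: [3.142, -0.0, -1.571]
contact_force: [0.2, 0.1, -0.0]
opening: 0.029
```

send_rows --commands "-1 0 0 -2 0 0 0; -1 0 0 -4 0 0 0; -1 0 0 -4 0 0 0; -1 0 0 -3 0 0 0; -1 0 0 0 0 0 0"

```text
time: 5.38
ee_pos: [0.4525, -0.0075, 0.1857]
tcp_rot: [-3.137, -0.0, -1.571]
contact_force: [0.4, 0.6, -3.6]
opening: 0.0287
```

send_rows --commands "-1 0 0 0 0 0 0; -1 0 0 0 0 0 0"

```text
time: 5.62
ee_pos: [0.4492, -0.0073, 0.1814]
tcp_rot: [3.137, 0.0, -1.571]
contact_force: [-0.2, -0.3, -2.1]
opening: 0.0291
```

```bash
python3 - <<'E'
from h import *
f=snap("wrist","w2"); s=snap("side","s2")
print(r.get_state()["ee_pos"])
for (n,f) in (("wrist",f),("side",s)):
    w=cloud(f).reshape(-1,3)
    # pan rim
    for c,rr,lo,hi in (((.5825,.146),.035,.09,.115),):
        m=(np.hypot(w[:,0]-c[0],w[:,1]-c[1])<rr)&(w[:,2]>lo)&(w[:,2]<hi);p=w[m]
        print(n,"pan",len(p),p.mean(0) if len(p) else '', cv2.minEnclosingCircle(p[:,:2].astype(np.float32)) if len(p) else '')
E
```

```text
[ 0.44965213 -0.00732711  0.1819618 ]
wrist pan 1744 [0.57607549 0.14267263 0.0970224 ] ((0.5833263397216797, 0.1453186273574829), 0.02287459187209606)
side pan 118 [0.58245739 0.14045475 0.09617254] ((0.584624707698822, 0.14241352677345276), 0.0250738225877285)
```

View pics/w2.png

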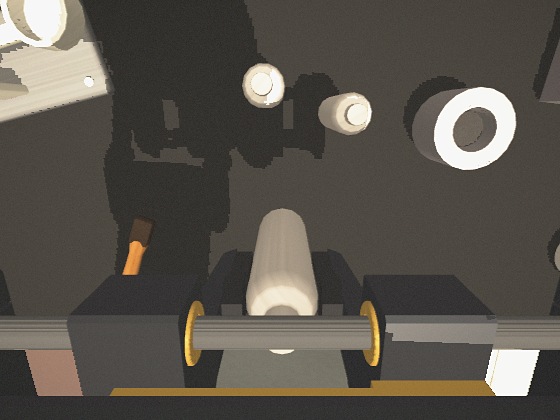

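View pics/s2.png

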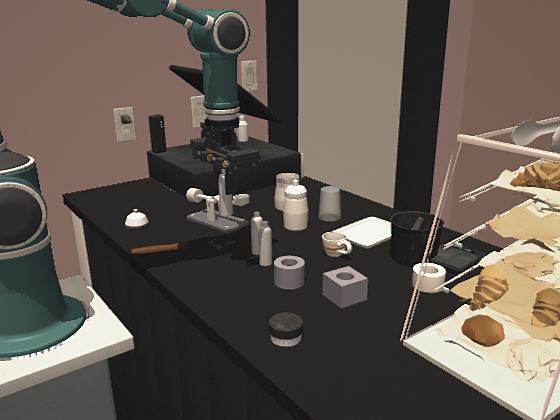

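The cartridge is held upright: in the wrist view it spans (283,215) to (283,350). Its weight reads about 2–3.6 N, which is too noisy to rely on. Now I'll move it over the pan.

send_rows --commands "-1 -2.5 -2.2 0 0 0 0; -1 -3.8 -3.3 0 0 0 0; -1 -3.8 -3.3 0 0 0 0; -1 -3.0 -2.6 0 0 0 0; -1 -2.1 -1.8 0 0 0 0"

```text
time: 6.35
ee_pos: [0.5834, 0.1461, 0.1823]
tcp_rot: [3.14, -0.0, -1.57]
contact_force: [-0.3, -0.5, -3.3]
opening: 0.0292
```

send_rows --commands "-1 0 0 0 0 0 0; -1 0 0 0 0 0 0; -1 0 0 0 0 0 0; -1 0 0 0 0 0 0"

```text
time: 6.85
ee_pos: [0.5823, 0.1438, 0.1838]
tcp_rot: [3.141, -0.0, -1.572]
contact_force: [0.1, 0.1, -3.1]
opening: 0.0286
```

```bash
python3 - <<'E'
from h import *
from scipy.optimize import least_squares
f=snap("wrist","w3"); s=snap("side","s3",(150,120,330,260),4)
st=r.get_state();print(st["ee_pos"],st["contact_force"])
for (n,f) in (("wrist",f),("side",s)):
    w=cloud(f).reshape(-1,3)
    m=(np.hypot(w[:,0]-.583,w[:,1]-.145)<.028)&(w[:,2]>.12)&(w[:,2]<.18);p=w[m]
    print(n,len(p), p[:,2].min() if len(p) else '')
    if len(p)>20:
        for lo,hi in((.12,.14),(.14,.18)):
            pp=p[(p[:,2]>lo)&(p[:,2]<hi)]
            if len(pp)>10:print(lo,len(pp),"cart",least_squares(lambda c:np.hypot(pp[:,0]-c[0],pp[:,1]-c[1])-.015,[.583,.145],loss="soft_l1",f_scale=.002).x)
    m=(np.hypot(w[:,0]-.583,w[:,1]-.145)<.028)&(w[:,2]>.085)&(w[:,2]<.11);p=w[m]
    print("pan outer pts",len(p))
    if len(p)>20: print(least_squares(lambda c:np.hypot(p[:,0]-c[0],p[:,1]-c[1])-.0205,[.583,.145],loss="soft_l1",f_scale=.002).x)
E
```

```text
[0.58259606 0.1440332  0.18392091] [ 0.79180687  0.42192967 -3.10557825]
wrist 1358 0.1304708365308129
0.12 185 cart [0.58271559 0.1434235 ]
0.14 1173 cart [0.58270029 0.14345634]
pan outer pts 1441
[0.57916782 0.14473366]
side 209 0.13152906514894164
0.12 37 cart [0.58475967 0.14354561]
0.14 172 cart [0.58375389 0.14364191]
pan outer pts 148
[0.58421272 0.14346985]
```

View pics/s3.png

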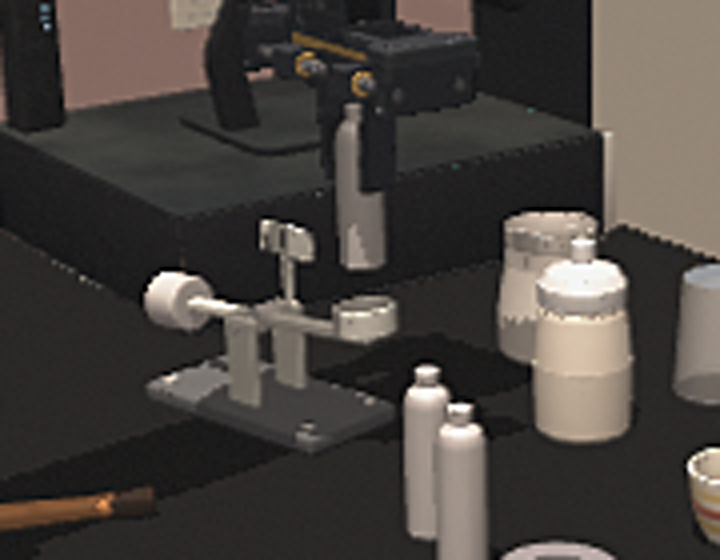

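View pics/w3.png

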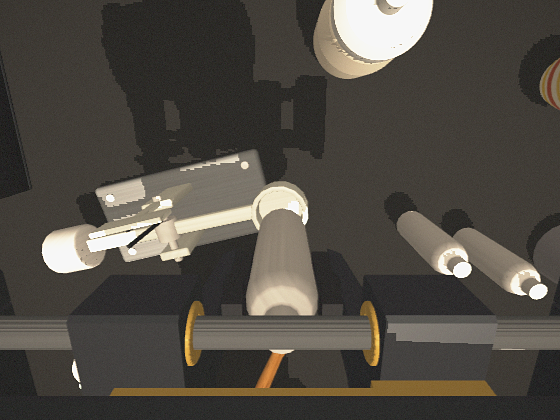

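```bash
python3 - <<'E'
from h import *
from scipy.optimize import least_squares
for k in("w1","top0","s2","s1","w3"):
    w=cloud(dict(np.load(f"pics/{k}.npz"))).reshape(-1,3)
    m=(np.hypot(w[:,0]-.583,w[:,1]-.145)<.03)&(w[:,2]>.094)&(w[:,2]<.108);p=w[m]
    print(k,len(p),p[:,2].mean())
    print(" mid",least_squares(lambda c:np.hypot(p[:,0]-c[0],p[:,1]-c[1])-.0195,[.583,.145],loss="soft_l1",f_scale=.002).x, cv2.minEnclosingCircle(p[:,:2].astype(np.float32)))
E
```

```text
w1 1118 0.09864860572276626
 mid [0.58372206 0.14440532] ((0.5843057036399841, 0.14529329538345337), 0.02237902581691742)
top0 85 0.09866002851257061
 mid [0.5821581  0.14586069] ((0.5822662115097046, 0.14597924053668976), 0.021656068041920662)
s2 84 0.09788188009974028
 mid [0.58411141 0.14365158] ((0.584624707698822, 0.14241352677345276), 0.0250738225877285)
s1 81 0.09810081905431947
 mid [0.58377829 0.14345412] ((0.5854865908622742, 0.14078152179718018), 0.024314947426319122)
w3 654 0.09934790396292607
 mid [0.58469666 0.14543441] ((0.584514319896698, 0.14560379087924957), 0.021619202569127083)
```

send_rows --commands "-1 -0.05 -0.08 1.1 0 0 0; -1 0 0 1.1 0 0 0; -1 0 0 0 0 0 0; -1 0 0 0 0 0 0"

```text
time: 7.45
ee_pos: [0.5835, 0.1451, 0.1613]
tcp_rot: [3.141, -0.0, -1.571]
contact_force: [0.2, -0.5, -2.0]
opening: 0.0287
```

```bash
python3 - <<'E'
from h import *
f=snap("wrist","w4",(220,130,360,300),4); s=snap("side","s4",(190,160,270,220),8)
st=r.get_state();print(st["ee_pos"],st["contact_force"])
E
```

```text
[0.5839274  0.14516192 0.16199809] [ 0.02749359  0.54274028 -3.25158832]
```

View pics/s4.png

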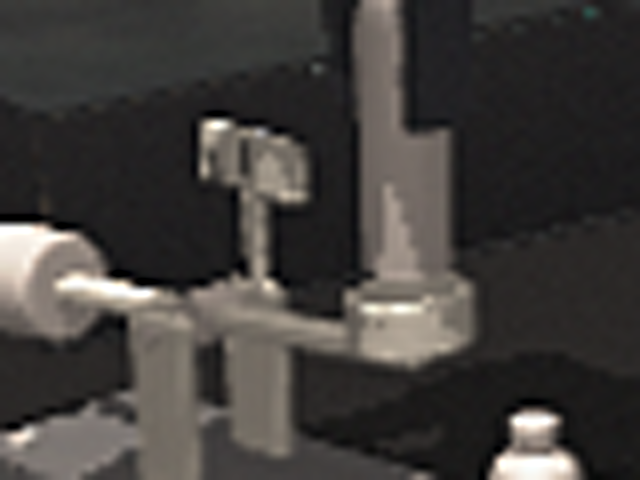

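View pics/w4.png

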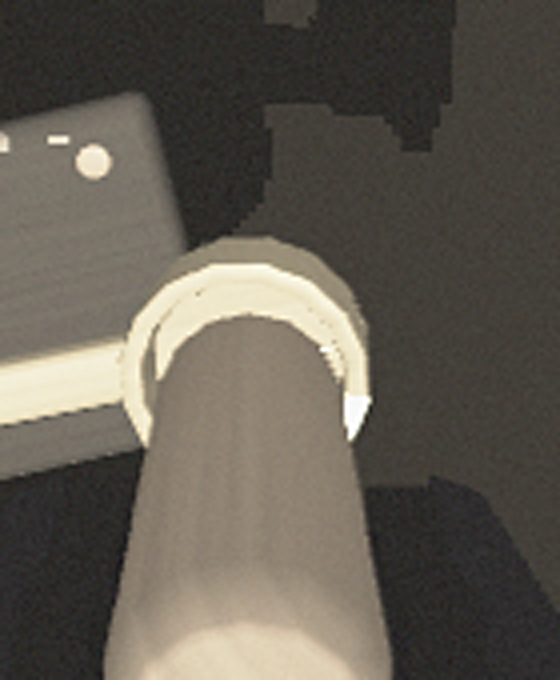

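send_rows --commands "-1 -0.05 -0.06 0 0 0 0; -1 0 0 0.6 0 0 0; -1 0 0 0.6 0 0 0; -1 0 0 0 0 0 0; -1 0 0 0 0 0 0"

```text
time: 8.18
ee_pos: [0.5841, 0.1455, 0.1495]
tcp_rot: [3.141, -0.0, -1.571]
contact_force: [1.1, 0.4, -3.5]
opening: 0.0285
```

```bash
python3 - <<'E'
from h import *
f=snap("wrist","w5",(220,130,360,300),4); s=snap("side","s5",(190,160,270,220),8)
st=r.get_state();print(st["ee_pos"],st["contact_force"])
E
```

```text
[0.58437885 0.14557242 0.1498778 ] [-0.06353359  0.55708035 -2.9441505 ]
```

View pics/s5.png

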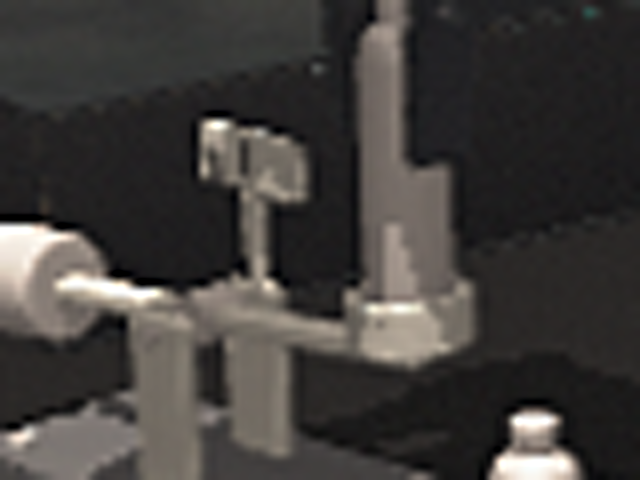

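View pics/w5.png

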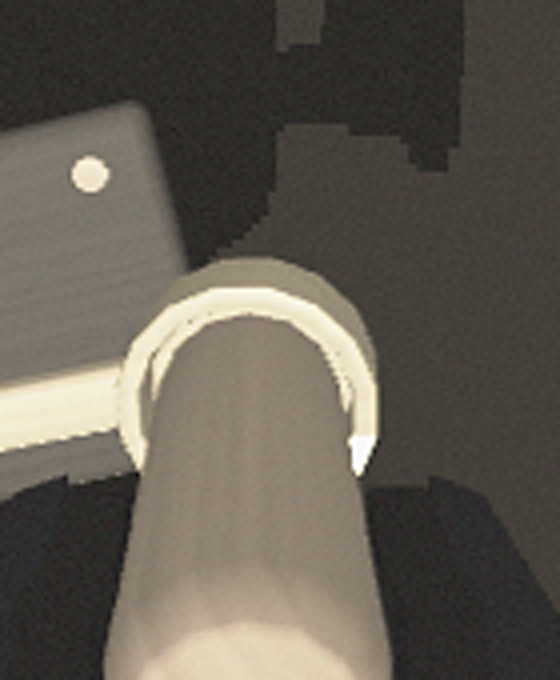

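The foot is inside the rim and centred, with no contact yet. I'll continue down gently.

send_rows --commands "-1 0 0 0.4 0 0 0; -1 0 0 0.4 0 0 0; -1 0 0 0.2 0 0 0; -1 0 0 0 0 0 0; -1 0 0 0 0 0 0"

```text
time: 8.9
ee_pos: [0.5843, 0.1455, 0.14]
tcp_rot: [-3.141, -0.0, -1.571]
contact_force: [-0.7, -0.2, -1.4]
opening: 0.0291
```

send_rows --commands "-1 0 0 0.2 0 0 0; -1 0 0 0 0 0 0; -1 0 0 0 0 0 0"

```text
time: 9.28
ee_pos: [0.5844, 0.1454, 0.1378]
tcp_rot: [-3.141, -0.0, -1.571]
contact_force: [0.0, -1.4, -1.0]
opening: 0.0284
```

send_rows --commands "-1 0 0 0.2 0 0 0; -1 0 0 0 0 0 0; -1 0 0 0 0 0 0"

```text
time: 9.65
ee_pos: [0.5843, 0.1455, 0.1358]
tcp_rot: [-3.141, -0.0, -1.571]
contact_force: [-0.0, -0.4, -1.2]
opening: 0.0288
```

```bash
python3 - <<'E'
from h import *
s=snap("side","s6",(190,160,270,220),8)
st=r.get_state();print(st["ee_pos"],st["contact_force"],st["torque"])
E
```

```text
[0.58432528 0.14553436 0.13577344] [-0.45627689 -1.73744111 -1.12896804] [-0.25361967 -0.04463506 -0.00431744]
```

View pics/s6.png

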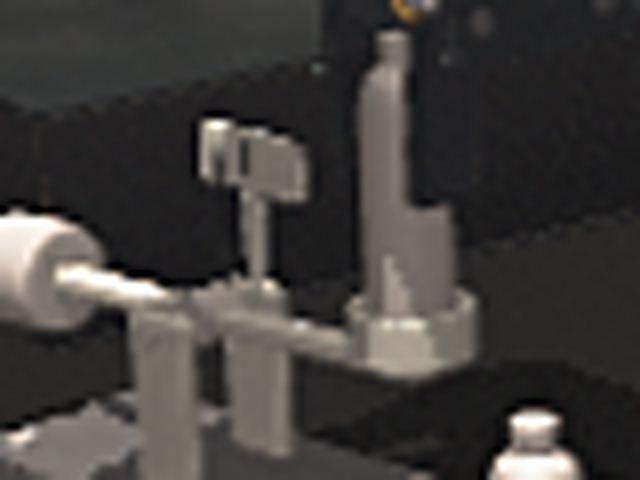

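send_rows --commands "-1 0 0 0.2 0 0 0; -1 0 0 0 0 0 0; -1 0 0 0.1 0 0 0; -1 0 0 0 0 0 0; -1 0 0 0 0 0 0"

```text
time: 10.32
ee_pos: [0.5843, 0.1456, 0.1327]
tcp_rot: [-3.142, 0.0, -1.571]
contact_force: [0.1, -1.4, -2.0]
opening: 0.0288
```

send_rows --commands "0 0 0 0 0 0 0; 0 0 0 0 0 0 0; 0 0 0 0 0 0 0; 0 0 0 0 0 0 0; 0 0 0 0 0 0 0" --newtons 10

```text
time: 10.95
ee_pos: [0.5842, 0.1456, 0.1327]
tcp_rot: [-3.142, 0.0, -1.571]
contact_force: [-0.1, -0.1, -0.0]
opening: 0.0441
```

```bash
python3 - <<'E'
from h import *
s=snap("side","s7",(190,160,270,220),8)
st=r.get_state();print(st["ee_pos"],st["contact_force"],st["opening"])
E
```

```text
[0.58422717 0.14559021 0.1327257 ] [ 0.51116509 -0.3027893  -0.1425353 ] 0.043938125146014514
```

View pics/s7.png

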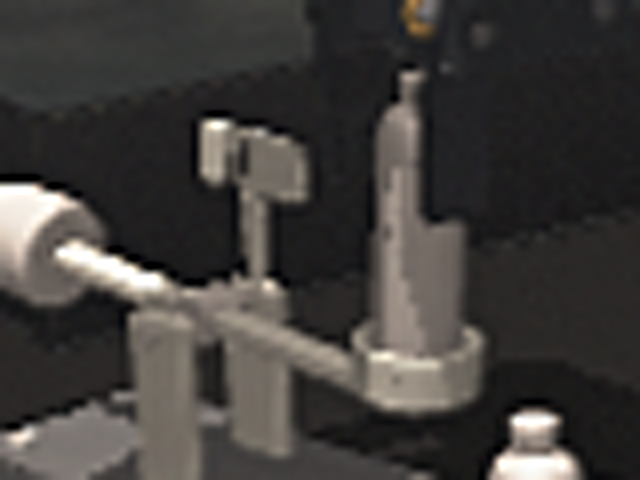

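The pan went low, which means the cartridge is full. I'll open wider so it stands clear of the fingers, then let it settle.

send_rows --commands "1 0 0 0 0 0 0; 1 0 0 0 0 0 0; 1 0 0 0 0 0 0; 1 0 0 0 0 0 0; 1 0 0 0 0 0 0"

```text
time: 11.62
ee_pos: [0.5842, 0.1455, 0.1327]
tcp_rot: [3.142, -0.0, -1.571]
contact_force: [1.0, -0.2, -1.0]
opening: 0.088
```

send_rows --commands "1 0 0 0 0 0 0; 1 0 0 0 0 0 0; 1 0 0 0 0 0 0; 1 0 0 0 0 0 0; 1 0 0 0 0 0 0"

```text
time: 12.25
ee_pos: [0.5842, 0.1455, 0.1327]
tcp_rot: [3.142, -0.0, -1.571]
contact_force: [-0.8, -0.8, -0.4]
opening: 0.0882
```

```bash
python3 - <<'E'
from h import *
from scipy.optimize import least_squares
f=snap("wrist","w8",(200,100,360,340),2.5);s=snap("side","s8",(190,140,270,220),7)
st=r.get_state();print(st["ee_pos"],st["contact_force"],st["opening"])
w=cloud(f).reshape(-1,3)
m=(np.hypot(w[:,0]-.583,w[:,1]-.143)<.035)&(w[:,2]>.09)&(w[:,2]<.19);p=w[m]
for lo in np.arange(.09,.18,.01):
    q=p[(p[:,2]>lo)&(p[:,2]<lo+.01)]
    if len(q)>10: print(round(lo,3),len(q),q.mean(0).round(4),q[:,1].min().round(4),q[:,1].max().round(4), least_squares(lambda c:np.hypot(q[:,0]-c[0],q[:,1]-c[1])-.015,[.583,.143],loss="soft_l1",f_scale=.002).x.round(4))
E
```

```text
[0.58423782 0.14556813 0.13273951] [-0.00590854  0.11424602 -0.29669824] 0.0884919736342834
0.09 220 [0.5977 0.145  0.0951] 0.1281 0.1573 [0.5854 0.1426]
0.1 253 [0.5978 0.1449 0.105 ] 0.1299 0.1567 [0.5856 0.1418]
0.11 298 [0.5981 0.144  0.1151] 0.1281 0.1562 [0.5858 0.141 ]
0.12 359 [0.5982 0.1429 0.1253] 0.1259 0.155 [0.586  0.1402]
0.13 415 [0.5985 0.1424 0.1352] 0.1276 0.1545 [0.5862 0.1394]
0.14 522 [0.5986 0.1414 0.1452] 0.1241 0.1534 [0.5863 0.1386]
0.15 1176 [0.5964 0.1395 0.1559] 0.1234 0.1529 [0.5854 0.1379]
0.16 1644 [0.5922 0.1389 0.1636] 0.1256 0.1504 [0.5802 0.1361]
0.17 757 [0.5911 0.1368 0.1745] 0.1297 0.1434 [0.5767 0.137 ]
```

View pics/s8.png

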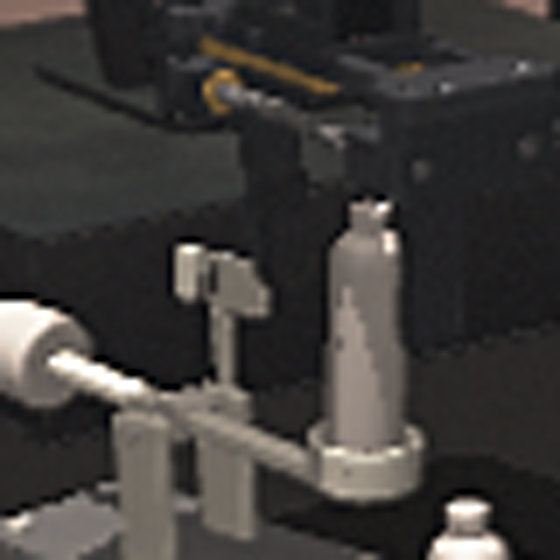

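View pics/w8.png

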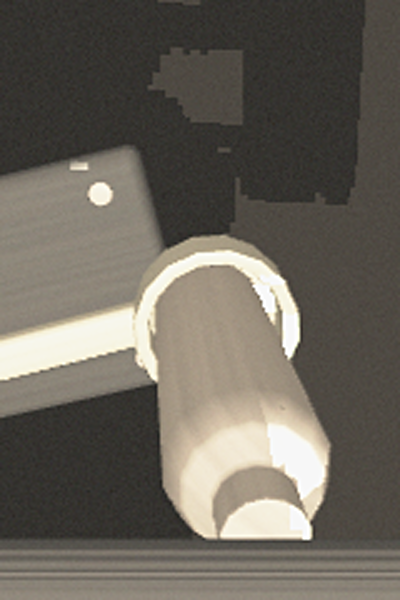

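The pan is fully low and settled, and the cartridge leans 0.08 rad with the fingers clear of it, so it is full and goes in the square holder. I'll tilt the gripper to match the lean before gripping.

send_rows --commands "1 0.5 -0.15 0.65 0 0 0; 1 0 0 0 -1 -4.6 0; 1 0 0 0 0 0 0; 1 0 0 0 0 0 0" --newtons 20

```text
time: 12.85
ee_pos: [0.5857, 0.1402, 0.126]
tcp_rot: [3.124, 0.079, -1.572]
contact_force: [0.2, 0.1, 0.8]
opening: 0.0882
```

send_rows --commands "-1 0 0 0 0 0 0; -1 0 0 0 0 0 0; -1 0 0 0 0 0 0; -1 0 0 0 0 0 0; -1 0 0 0 0 0 0" --newtons 20

```text
time: 13.48
ee_pos: [0.5857, 0.1406, 0.1262]
tcp_rot: [3.124, 0.08, -1.572]
contact_force: [-0.7, 0.4, -0.0]
opening: 0.0404
```

send_rows --commands "-1 0 0 0 0 0 0; -1 0 0 0 0 0 0; -1 0 0 0 0 0 0; -1 0 0 0 0 0 0" --newtons 45

```text
time: 13.98
ee_pos: [0.5857, 0.1405, 0.1262]
tcp_rot: [3.124, 0.08, -1.572]
contact_force: [-0.5, 0.5, 0.0]
opening: 0.0286
```

```bash
python3 - <<'E'
from h import *
s=snap("side","s9",(190,140,270,220),7)
st=r.get_state();print(st["ee_pos"],st["contact_force"],st["opening"],st["tcp_rot"])
E
```

```text
[0.58572765 0.14054378 0.12621723] [ 0.40799158 -0.11522762 -0.51709627] 0.029217126547338608 [ 3.12409581  0.08028244 -1.57176839]
```

View pics/s9.png

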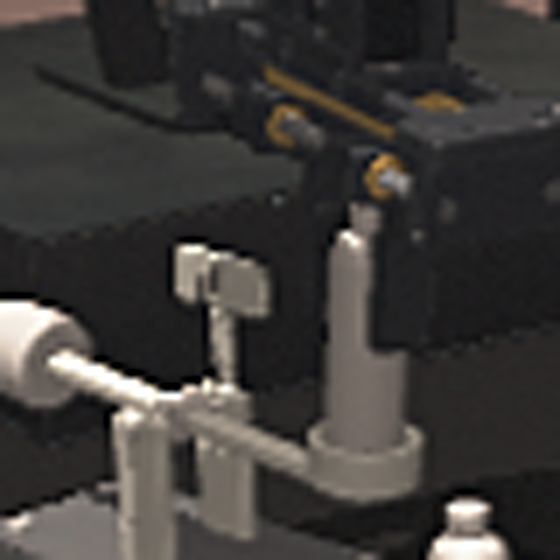

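send_rows --commands "-1 -0.25 0.08 -0.45 0.5 2.3 0; -1 -0.25 0.07 -0.45 0.5 2.3 0; -1 0 0 -0.6 0 0 0; -1 0 0 -1.5 0 0 0; -1 0 0 -3 0 0 0"

```text
time: 14.65
ee_pos: [0.5827, 0.1444, 0.1854]
tcp_rot: [3.137, -0.0, -1.571]
contact_force: [0.5, 0.8, -3.4]
opening: 0.0292
```

send_rows --commands "-1 0 0 -1 0 0 0; -1 0 0 0 0 0 0; -1 0 0 0 0 0 0"

```text
time: 15.02
ee_pos: [0.5835, 0.1447, 0.1953]
tcp_rot: [3.14, -0.0, -1.571]
contact_force: [0.4, 0.6, -3.2]
opening: 0.0291
```

```bash
python3 - <<'E'
from h import *
from scipy.optimize import least_squares
f=snap("wrist","w10");s=snap("side","s10",(150,100,330,260),4)
st=r.get_state();print(st["ee_pos"],st["contact_force"],st["opening"],st["tcp_rot"])
c0=st["ee_pos"][:2]
w=cloud(f).reshape(-1,3)
m=(np.hypot(w[:,0]-c0[0],w[:,1]-c0[1])<.028)&(w[:,2]>.12)&(w[:,2]<.20);p=w[m];print("zmin",np.percentile(p[:,2],[0,.5,2]))
for lo in np.arange(.13,.2,.01):
    q=p[(p[:,2]>lo)&(p[:,2]<lo+.01)]
    if len(q)>10: print(round(lo,3),len(q),least_squares(lambda c:np.hypot(q[:,0]-c[0],q[:,1]-c[1])-.015,c0,loss="soft_l1",f_scale=.002).x.round(4)-c0)
# square bore
for k in("top0","w1"):
    w=cloud(dict(np.load(f"pics/{k}.npz"))).reshape(-1,3)
    m=(np.hypot(w[:,0]-.56,w[:,1]+.289)<.012);p=w[m]
    if len(p): print(k,len(p),"bore floor z",np.percentile(p[:,2],[5,25,50,75,95]))
E
```

```text
[0.58337901 0.14476589 0.19496802] [ 0.34737476 -0.0815304  -3.23253009] 0.02895016650928715 [ 3.13899900e+00 -4.54277104e-04 -1.57109576e+00]
zmin [0.13889182 0.14027577 0.14198604]
0.14 189 [ 0.00022099 -0.00046589]
0.15 222 [ 0.00022099 -0.00046589]
0.16 257 [ 0.00032099 -0.00046589]
0.17 302 [ 0.00032099 -0.00046589]
0.18 358 [ 0.00042099 -0.00046589]
0.19 656 [ 0.00092099 -0.00046589]
top0 66 bore floor z [0.02872017 0.03055745 0.03218356 0.03349803 0.03572356]
w1 170 bore floor z [0.03153681 0.03211349 0.03262921 0.03312562 0.03380203]
```

View pics/s10.png

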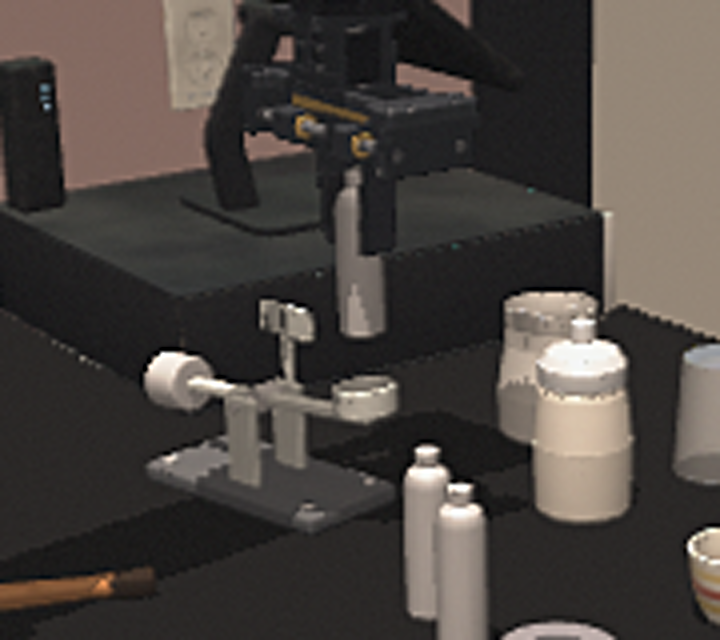

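send_rows --commands "-1 3 0.2 0 0 0 0; -1 5 0.3 0 0 0 0; -1 5.4 0.3 0 0 0 0; -1 5.4 0.3 0 0 0 0; -1 5.4 0.3 0 0 0 0"

```text
time: 15.75
ee_pos: [0.5695, -0.0984, 0.1956]
tcp_rot: [3.14, 0.0, -1.571]
contact_force: [0.9, -0.2, -2.7]
opening: 0.0285
```

send_rows --commands "-1 5.4 0.3 0 0 0 0; -1 5.4 0.3 0 0 0 0; -1 5 0.2 0 0 0 0; -1 3.4 0.1 0 0 0 0; -1 0 0 0 0 0 0"

```text
time: 16.38
ee_pos: [0.5604, -0.2914, 0.1953]
tcp_rot: [3.14, 0.0, -1.574]
contact_force: [0.0, 0.5, -3.4]
opening: 0.0292
```

send_rows --commands "-1 0 0 0 0 0 0; -1 0 0 0 0 0 0; -1 0 0 0 0 0 0"

```text
time: 16.75
ee_pos: [0.5614, -0.2878, 0.1965]
tcp_rot: [3.141, 0.0, -1.57]
contact_force: [0.2, -0.2, -3.0]
opening: 0.0288
```

```bash
cat > m.py <<'E'
from h import *
from scipy.optimize import least_squares
import sys
k=sys.argv[1]
f=snap("wrist","w"+k,(200,120,400,320),3);s=snap("side","s"+k,(280,160,410,310),4)
st=r.get_state();print(st["ee_pos"],st["contact_force"],st["opening"],st["tcp_rot"])
c0=st["ee_pos"][:2]; foot=st["ee_pos"][2]-.056
for n,f in(("wrist",f),("side",s)):
    w=cloud(f).reshape(-1,3)
    m=(np.hypot(w[:,0]-c0[0],w[:,1]-c0[1])<.026)&(w[:,2]>max(foot+.003,.056))&(w[:,2]<foot+.05);p=w[m]
    if len(p)>10: print(n,"cart",len(p),least_squares(lambda c:np.hypot(p[:,0]-c[0],p[:,1]-c[1])-.015,c0,loss="soft_l1",f_scale=.002).x.round(4))
    m=(np.hypot(w[:,0]-.56,w[:,1]+.289)<.055)&(abs(w[:,2]-.05)<.004);p=w[m]
    if len(p)>10: print(n,"sq top",len(p),p[:,2].mean(),cv2.minAreaRect(p[:,:2].astype(np.float32)*1000))
E
python3 m.py 11
```

```text
[ 0.56145844 -0.28816227  0.19663123] [ 0.30380909 -1.06505325 -3.20797116] 0.028693567021195274 [-3.14146612e+00 -1.56442055e-05 -1.56976838e+00]
wrist cart 1268 [ 0.5616 -0.2882]
wrist sq top 3155 0.04982290717556022 ((561.0360717773438, -289.64111328125), (66.17723846435547, 66.39698791503906), 83.49552917480469)
side cart 333 [ 0.5625 -0.2881]
side sq top 490 0.04990325535077888 ((560.2970581054688, -290.43121337890625), (70.9781723022461, 69.82488250732422), 84.66810607910156)
```

View pics/w11.png

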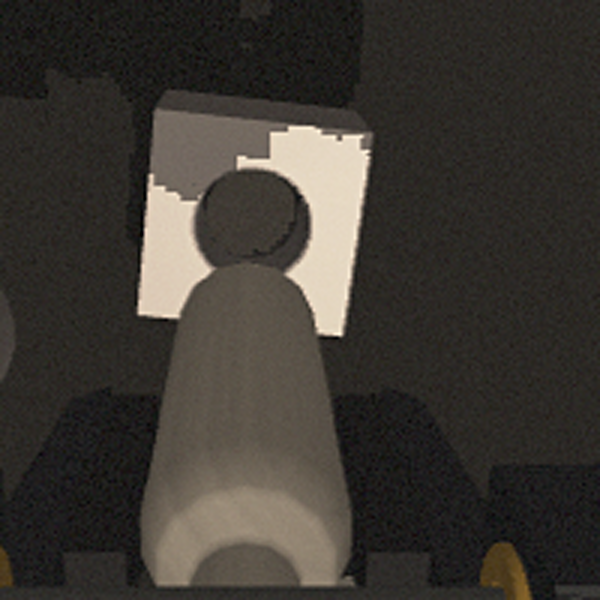

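View pics/s11.png

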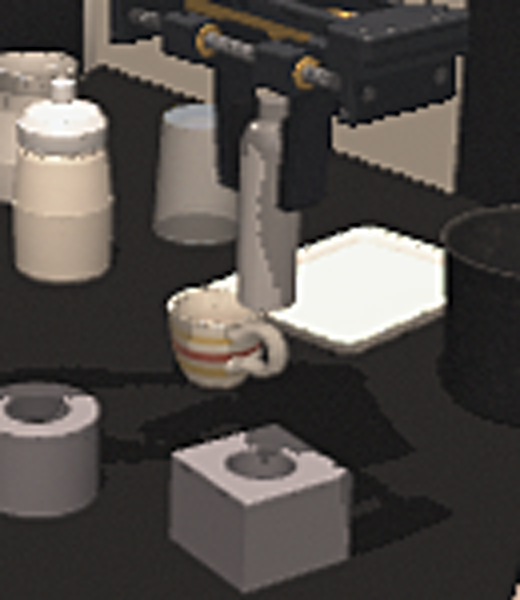

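send_rows --commands "-1 0.14 0.08 2 0 0 0; -1 0 0 3 0 0 0; -1 0 0 3 0 0 0; -1 0 0 0 0 0 0; -1 0 0 0 0 0 0"

```text
time: 17.48
ee_pos: [0.5606, -0.2905, 0.1167]
tcp_rot: [-3.141, -0.0, -1.571]
contact_force: [-0.2, -0.3, -3.0]
opening: 0.0289
```

send_rows --commands "-1 0 0 0 0 0 0; -1 0 0 0 0 0 0"

```text
time: 17.73
ee_pos: [0.5613, -0.2909, 0.1181]
tcp_rot: [-3.139, -0.001, -1.571]
contact_force: [-0.9, 0.4, -3.4]
opening: 0.0288
```

```bash
python3 m.py 12
```

```text
[ 0.56097609 -0.29068812  0.11754138] [ 1.1199391   0.06448088 -4.15174142] 0.029049031978698937 [-3.14013973e+00 -8.12110421e-04 -1.57100180e+00]
wrist cart 1257 [ 0.5616 -0.2913]
wrist sq top 4734 0.04980574729777281 ((564.232666015625, -290.07269287109375), (66.15691375732422, 60.21063995361328), 83.5477066040039)
side cart 312 [ 0.562  -0.2909]
side sq top 403 0.04974566670989965 ((560.2371826171875, -290.9527893066406), (71.09505462646484, 68.73304748535156), 84.92520141601562)
```

View pics/w12.png

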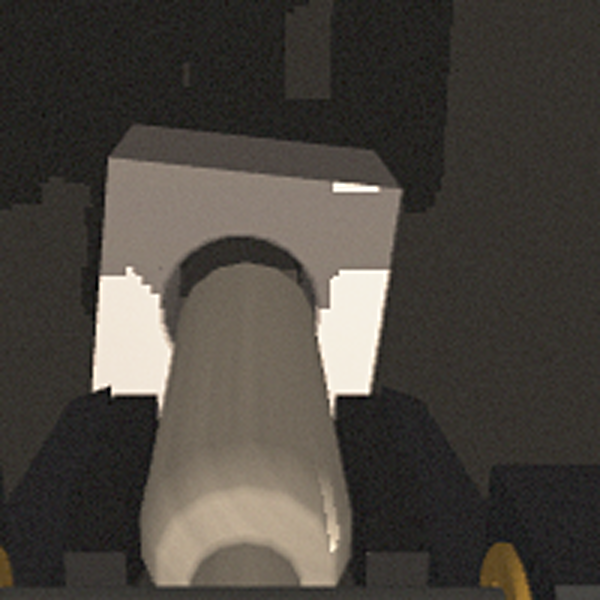

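View pics/s12.png

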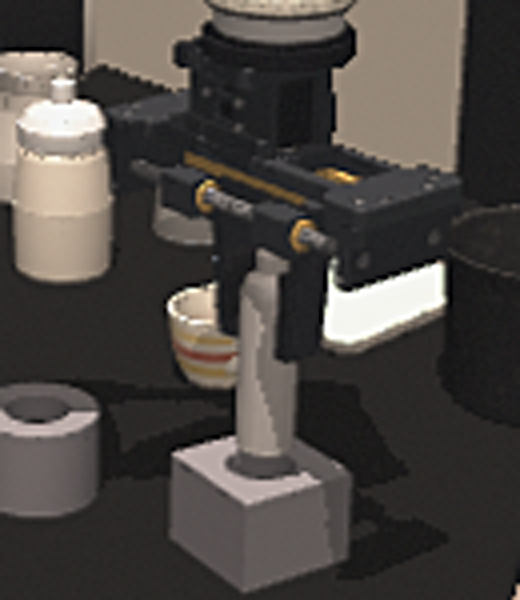

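send_rows --commands "-1 -0.06 0.1 0 0 0 0; -1 0 0 0.8 0 0 0; -1 0 0 0.8 0 0 0; -1 0 0 0 0 0 0; -1 0 0 0 0 0 0"

```text
time: 18.45
ee_pos: [0.5593, -0.2897, 0.1002]
tcp_rot: [3.141, 0.0, -1.571]
contact_force: [0.2, 1.0, -3.4]
opening: 0.0291
```

```bash
python3 m.py 13
```

```text
[ 0.55965839 -0.28992076  0.10069286] [ 1.03402382 -0.72452947 -3.50222083] 0.029239481783702125 [-3.14123805e+00 -2.02072457e-04 -1.57098375e+00]
wrist cart 1117 [ 0.5595 -0.2901]
wrist sq top 5384 0.04980963088397828 ((567.3739013671875, -290.5378723144531), (66.3005142211914, 53.85722351074219), 83.5932388305664)
side cart 251 [ 0.5604 -0.2899]
side sq top 420 0.050045875908985814 ((561.0836791992188, -291.1463928222656), (69.6095962524414, 70.27268981933594), 82.42704772949219)
```

View pics/w13.png

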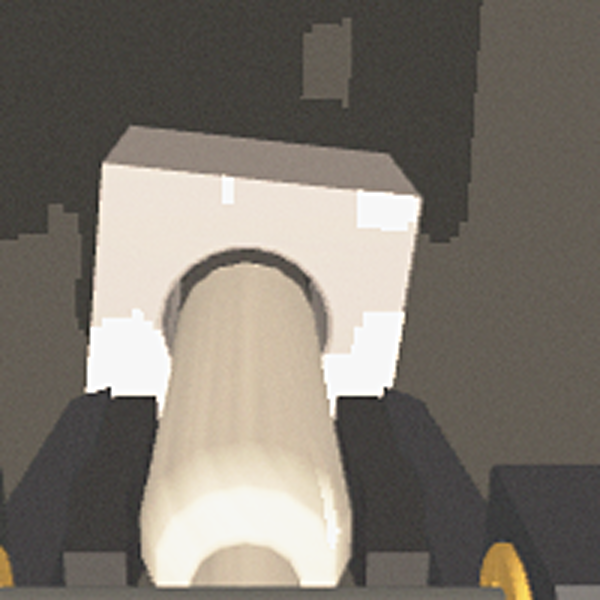

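The foot is in the bore with an even gap all round. I'll carry on to the cup.

send_rows --commands "-1 0 0 0.5 0 0 0; -1 0 0 0.5 0 0 0; -1 0 0 0 0 0 0; -1 0 0 0 0 0 0" --newtons 60

```text
time: 19.05
ee_pos: [0.5594, -0.2898, 0.0904]
tcp_rot: [3.141, 0.0, -1.571]
contact_force: [0.1, -0.0, -2.7]
opening: 0.0287
```

send_rows --commands "-1 0 0 0.3 0 0 0; -1 0 0 0.2 0 0 0; -1 0 0 0 0 0 0; -1 0 0 0 0 0 0"

```text
time: 19.55
ee_pos: [0.56, -0.2901, 0.0862]
tcp_rot: [-3.14, -0.001, -1.571]
contact_force: [-0.3, 0.4, 3.1]
opening: 0.0288
```

send_rows --commands "-1 0 0 0.2 0 0 0; -1 0 0 0.2 0 0 0; -1 0 0 0 0 0 0; -1 0 0 0 0 0 0"

```text
time: 20.05
ee_pos: [0.5597, -0.29, 0.0814]
tcp_rot: [-3.141, -0.0, -1.571]
contact_force: [0.6, -0.9, 1.9]
opening: 0.0288
```

send_rows --commands "-1 0 0 0.1 0 0 0; -1 0 0 0.1 0 0 0; -1 0 0 0 0 0 0; -1 0 0 0 0 0 0"

```text
time: 20.55
ee_pos: [0.5596, -0.2899, 0.0796]
tcp_rot: [-3.141, -0.0, -1.571]
contact_force: [0.3, -1.0, 2.6]
opening: 0.0286
```

send_rows --commands "-1 0 0 0.1 0 0 0; -1 0 0 0 0 0 0; -1 0 0 0 0 0 0"

```text
time: 20.92
ee_pos: [0.5596, -0.2899, 0.0786]
tcp_rot: [-3.141, -0.0, -1.571]
contact_force: [2.0, -0.7, 2.0]
opening: 0.0288
```

send_rows --commands "-1 0 0 0.1 0 0 0; -1 0 0 0 0 0 0; -1 0 0 0 0 0 0"

```text
time: 21.3
ee_pos: [0.5595, -0.2899, 0.0775]
tcp_rot: [-3.141, -0.0, -1.571]
contact_force: [1.0, -1.8, 2.3]
opening: 0.0284
```

send_rows --commands "-1 0 0 0.08 0 0 0; -1 0 0 0 0 0 0; -1 0 0 0 0 0 0"

```text
time: 21.68
ee_pos: [0.5595, -0.2899, 0.0767]
tcp_rot: [-3.142, -0.0, -1.571]
contact_force: [1.0, -1.9, 3.4]
opening: 0.0285
```

send_rows --commands "-1 0 0 0.07 0 0 0; -1 0 0 0 0 0 0; -1 0 0 0 0 0 0"

```text
time: 22.05
ee_pos: [0.5596, -0.2899, 0.0764]
tcp_rot: [-3.141, -0.0, -1.571]
contact_force: [1.5, -1.2, 4.5]
opening: 0.0291
```

send_rows --commands "-1 0 0 0.07 0 0 0; -1 0 0 0 0 0 0; -1 0 0 0 0 0 0"

```text
time: 22.42
ee_pos: [0.5597, -0.2899, 0.0761]
tcp_rot: [-3.141, -0.0, -1.571]
contact_force: [0.9, -1.4, 6.9]
opening: 0.0287
```

send_rows --commands "-1 0 0 0.07 0 0 0; -1 0 0 0 0 0 0; -1 0 0 0 0 0 0"

```text
time: 22.8
ee_pos: [0.5599, -0.29, 0.0759]
tcp_rot: [-3.141, -0.0, -1.571]
contact_force: [-0.3, -0.5, 8.6]
opening: 0.028
```

send_rows --commands "-1 0 0 0.07 0 0 0; -1 0 0 0 0 0 0; -1 0 0 0 0 0 0"

```text
time: 23.18
ee_pos: [0.56, -0.29, 0.0756]
tcp_rot: [-3.14, -0.0, -1.571]
contact_force: [-0.1, -0.6, 11.0]
opening: 0.0284
```

send_rows --commands "-1 0 0 0.07 0 0 0; -1 0 0 0 0 0 0; -1 0 0 0 0 0 0"

```text
time: 23.55
ee_pos: [0.5601, -0.29, 0.0753]
tcp_rot: [-3.14, -0.001, -1.571]
contact_force: [-2.5, -0.6, 13.5]
opening: 0.0286
```

```bash
python3 m.py 14
```

```text
[ 0.56012855 -0.29002162  0.07528125] [-2.44765827 -0.21282736 12.65224726] 0.028738257225374025 [-3.14022263e+00 -5.35858885e-04 -1.57100880e+00]
wrist cart 444 [ 0.5603 -0.2903]
wrist sq top 5772 0.049811835734856834 ((572.9638671875, -291.12115478515625), (66.2598876953125, 42.7996940612793), 83.55270385742188)
side cart 85 [ 0.5613 -0.2902]
side sq top 411 0.05000646945428673 ((560.34423828125, -290.1387023925781), (70.34789276123047, 70.0460205078125), 82.86621856689453)
```

View pics/s14.png

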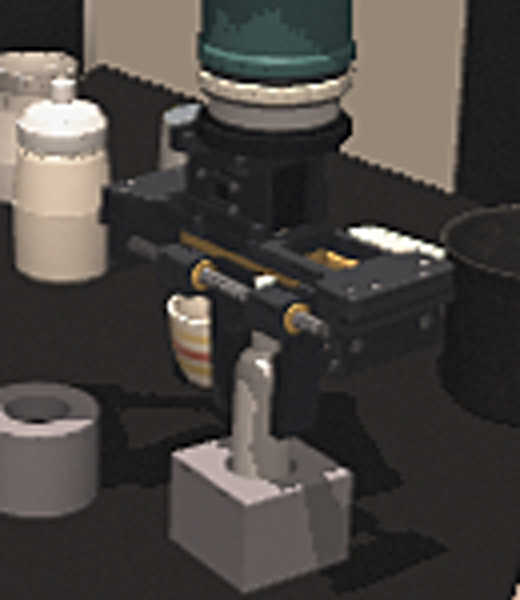

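The force climbs at about 7.5 N per mm of real travel to roughly 16 N net, so the cup is on its stop. I'll relax the load, then release and retreat.

send_rows --commands "-1 0 0 -0.15 0 0 0; -1 0 0 -0.15 0 0 0; -1 0 0 0 0 0 0; -1 0 0 0 0 0 0"

```text
time: 24.15
ee_pos: [0.5596, -0.2899, 0.0763]
tcp_rot: [-3.141, -0.0, -1.571]
contact_force: [-0.3, -1.3, 5.3]
opening: 0.0287
```

send_rows --commands "0.6 0 0 0 0 0 0; 0.6 0 0 0 0 0 0; 0.6 0 0 0 0 0 0; 0.6 0 0 0 0 0 0; 1 0 0 0 0 0 0" --newtons 10

```text
time: 24.78
ee_pos: [0.5593, -0.2897, 0.076]
tcp_rot: [3.141, 0.0, -1.571]
contact_force: [0.3, 0.1, 0.6]
opening: 0.0768
```

send_rows --commands "1 0 0 0 0 0 0; 1 0 0 0 0 0 0; 1 0 0 -3 0 0 0; 1 0 0 -5 0 0 0; 1 0 0 -5 0 0 0"

```text
time: 25.4
ee_pos: [0.5591, -0.2896, 0.2071]
tcp_rot: [3.141, 0.001, -1.571]
contact_force: [0.7, -0.2, -0.1]
opening: 0.0878
```

```bash
cat > e.py <<'E'
from h import *
from scipy.optimize import least_squares
import sys
k=sys.argv[1]
st=r.get_state();print(st["time"],st["ee_pos"],st["contact_force"],st["opening"])
f=snap("wrist","w"+k,(160,80,440,300),2.7);s=snap("side","s"+k,(280,160,410,310),4)
for n,f in(("wrist",f),("side",s)):
    w=cloud(f).reshape(-1,3)
    for lo,hi in((.056,.075),(.075,.1)):
        m=(np.hypot(w[:,0]-.56,w[:,1]+.29)<.026)&(w[:,2]>lo)&(w[:,2]<hi);p=w[m]
        if len(p)>10: print(n,lo,"cart",len(p),least_squares(lambda c:np.hypot(p[:,0]-c[0],p[:,1]-c[1])-.015,[.56,-.29],loss="soft_l1",f_scale=.002).x.round(4))
    m=(np.hypot(w[:,0]-.56,w[:,1]+.29)<.026)&(w[:,2]>.1)&(w[:,2]<.15);p=w[m]
    if len(p): print(n,"top z",np.percentile(p[:,2],[50,80,90,97]))
E
python3 e.py 15
```

```text
25.4 [ 0.55907173 -0.28959647  0.20713421] [ 0.70303457 -0.21907728 -0.09388123] 0.08784518403685032
wrist 0.056 cart 127 [ 0.5601 -0.2902]
wrist 0.075 cart 214 [ 0.5601 -0.2903]
wrist top z [0.11364403 0.12589538 0.12674567 0.12730553]
side 0.056 cart 127 [ 0.561 -0.29 ]
side 0.075 cart 164 [ 0.5608 -0.29  ]
side top z [0.11185277 0.11971305 0.1254391  0.12668746]
```

View pics/s15.png

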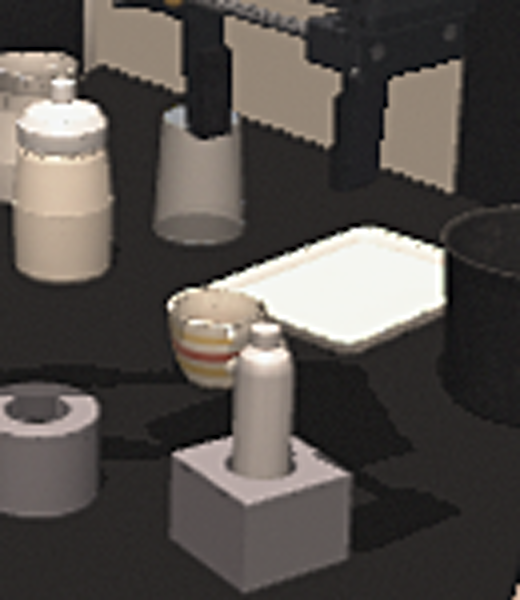

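View pics/w15.png

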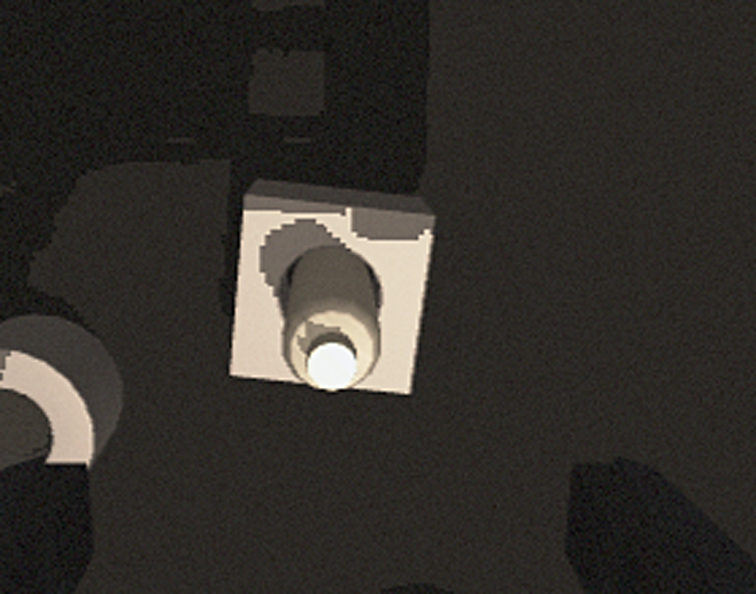

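```bash
python3 -c "
from bench import r
print(r.job_done())"
```

```text
the job is handed in; nothing more can be done
None
```

The cartridge is full, and I left it pressed home and released in the square holder, handing the job in at about 25.5 s of the 48 s allowed; no verdict is reported.

- **Choice:** I took the cartridge nearest the base, C, at 0.45 m. The two look-alikes stand at 0.52 m and 0.54 m.
- **Weighing:** I stood it in the pan with the beam about level, let go and waited more than 1 s. The pan settled fully low with the fingers clear. The wrist force when lifting it read about 3.1 N, which fits a full cartridge.
- **Pressing:** The cup slid at about 6 N, then resisted at about 7.5 N/mm up to roughly 16 N net (the limit is 25 N). That matches the pad's 8 N/mm, so I take the cup to be on its stop.
- **Last checks:** The cartridge stands upright with its axis within about 1 mm of the bore's. Its top is at 127 mm, so its foot is at about 21 mm, below the 32 mm limit. The gripper is open and clear.
- **Not confirmed:** I could not read the cup's travel directly. The cameras show it went down about 11.7 mm during the press, which fits 16 mm only if it started about 4–5 mm down (allowed range 0–6 mm). The camera positions disagreed with each other by 1–2 mm, so I averaged or re-checked them near contact. I did not re-measure the bystanders; nothing passed near them.

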